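Unlock the T-hook from its slotted bracket and bin both

ROBOT

A 6-joint arm with a two-finger parallel gripper is mounted at the origin on the work surface. World frame = base frame: x ahead of the robot, y to its left, z up, the work surface at z = 0. Lengths are in m, angles in rad, forces in N, time in s.
With the tool pointing down it reaches from about 0.3 to 0.75 m from the base axis. Payload 8.5 kg.
Tool frame: the origin (TCP) lies midway between the tips of the shut fingers; the grasp point (between the pads) lies 19 mm behind it (ctrl.grip_depth is the distance from the TCP to the grasp point, in m); x points along the fingers, y is the direction in which the jaws open and shut, and the axes are right-handed (so a half turn about x gives the same grasp; the last joint's range is limited). The gripper opens to 88 mm and grips with 3 to 60 N. Pads are 18 mm wide; open, the fingers measure 123 mm over their backs; the gripper's body (75 mm by 187 mm) begins 45 mm behind the grasp point.
Start: joints at [1.083, 0.381, 1.297, -0, 1.464, -0.215], TCP at [0.148, 0.53, 0.239] pointing down, gripper open.
Joint ranges: [-3.11, 3.11], [-0.89, 2.33], [0.22, 2.48], [-1.42, 4.56], [0.17, 2.85], [-2.88, 2.88]. Speed limits (rad/s): [2.39, 2.39, 3.14, 3.14, 3.14, 3.14].

INTERFACE

Orientations are given as a unit quaternion [x, y, z, w].
In Python, from bench import ctrl, vision gives the robot as it stands. The module is installed in compiled form; this text tells all that it offers.
- The arm moves only by the tool play_rows, never from a script. Its argument "plan" is a list of rows, each a list of 4 numbers: the shift along the tool's x, y, z in cm, then the turn about the tool's x in rad. A call has 1 to 20 rows; each row shifts and turns the commanded pose from where the row before left it, along the tool's axes as they then stand; what a row does not reach is not made up. A row lasts 1/10 s, in which the tool goes at most 50 mm and 8.59 degrees, less where a joint would pass 70% of its speed; a pose out of reach is approached as far as the arm can. A call with a gripper value outside its range is refused whole. "gripper" is the closure, from -1 (fully open) to 1 (shut), set as the call begins (left out, the last holds). The fingers move at their own pace and stop on an object; the grip force is fixed at half the most. Time passes only in rows, so rows that do not move let the fingers close. It gives the time, the measured TCP pose, the force and the opening at its end, in the units of the state.
- ctrl.sense(): the state, without advancing time (a new reading comes with each control period).
- vision.snapshot(name): name is "side" or "top" or "wrist"; returns a dict with "pixels" (420x560x3 uint8, blue, green, red), "fx", "fy", "cx", "cy" (pixels), "distortion" ([k1, k2, p1, p2, k3] as OpenCV has them; the pictures are not rectified), "rvec" (rotation vector, rad) and "tvec" (3), from world to camera coordinates, as OpenCV has them. Camera axes: x right, y down, z forward; pixel columns grow to the right and rows downward; lengths in m; the calibration is good to about 2 mm. A picture is of the moment at which its call begins. There is no depth.
- ctrl.close_job(): hands the job in, once; it reports no verdict.
The state is a dict: "time": time; "q": joint angles; "joint_velocities": joint speeds; "joint_efforts": joint torques, N m; "position": TCP position; "tool_rot": TCP orientation; "contact_force": force on the tool from outside, world axes, zero at the start; "wrist_torque": the same for the moment, N m; "opening": opening from 0.0 (shut) to 1.0 (fully open).
Only numpy, scipy, OpenCV 4.12 (cv2) and the standard library are available. Lean on these libraries where they do the work, as an engineer would, in place of code of your own. Each camera call takes 0.05 s, during which the arm holds its last target.

TASK

The yellow T-hook is locked in the slot of the blue bracket: turn it until its crossbar lines up with the slot, lift it out and put it in the green tray, and put the freed blue bracket in the orange tray. Leave the red hook in its grey bracket and the shackle where they are.

Things in the scene. Friction and masses are not known exactly. Their poses are not given: they have to be found in the camera images.
- yellow_hook_eye (a point): Yellow steel T-hook, 0.22 kg, 84 mm tall, upright in the blue bracket. This point: centre of the flat eye at its top, where to grip: an upright ring 40 mm across with a 24 mm hole, 12 mm thick along the hook's y (pinch across y from above). z points up the shank. A round collar, 40 mm across, 26 to 34 mm below this point, rests on the bracket's plate; 12 mm shank.
- yellow_hook_bar (a point): Centre of the yellow hook's crossbar, 58 mm below its eye's centre: 44 mm long along the hook's x (the plane of the flat eye), 12 mm wide and tall. It starts 6 mm under the plate, turned 45 to 80 degrees counter-clockwise (from above) from the slot. It turns freely and comes out upwards when within 10 degrees of the slot; a rise of 30 mm clears the plate.
- blue_bracket_center (a point): Blue loose bracket, 0.5 kg: a bridge 90 mm long (x), 52 wide (y), 48 high; top plate 12 mm thick on 6 mm legs at its two short ends, long sides open. This point: centre of the top plate, 42 mm above the foot. A slot right through the plate, centred, 54 mm long (x), 24 mm wide (y), holds the hook. Freed, it can be gripped from above over its 52 mm width at this point.
- green_tray: Green open tray for hooks, fixed, 170 x 170 mm outside, 50 mm high, walls and floor 5 mm; origin at the centre of its underside, x and y along its sides.
- orange_tray: Orange open tray for brackets, the same size as the green one: fixed, 170 x 170 mm outside, 50 mm high, walls and floor 5 mm; origin at the centre of its underside, x and y along its sides.
- red_hook_eye (a point): Bystander: a red T-hook of the same shape as the yellow one, locked in the grey bracket; this point is the centre of its eye.
- grey_bracket_center (a point): Bystander: a grey bracket of the same shape as the blue one; this point is the centre of its top plate.
- shackle_center (a point): Bystander: a steel bow shackle lying flat, about 90 x 70 mm and 24 mm high; this point is in the middle of its bow.
Mind the look-alikes: they are no part of the job. Of the things that look like the part that bears blue_bracket_center, take the one that is nearest to the robot's base at the start.

How it is judged:
On the way:
1. the yellow hook is clear of the blue bracket (distance between yellow_hook_eye and blue_bracket_center above 0.1 m), for 0.2 s.
At the end, for the whole second after the job is handed in: The eye of the yellow hook lies within the green tray (80 mm of its centre along each side, less than 90 mm above its underside) and the centre of the blue bracket's plate within the orange tray (75 mm, less than 65 mm above its underside), both released and at rest (x of yellow_hook_eye in the frame of green_tray between -0.08 and 0.08 m and y of yellow_hook_eye in the frame of green_tray between -0.08 and 0.08 m and z of yellow_hook_eye in the frame of green_tray below 0.09 m and x of blue_bracket_center in the frame of orange_tray between -0.075 and 0.075 m and y of blue_bracket_center in the frame of orange_tray between -0.075 and 0.075 m and z of blue_bracket_center in the frame of orange_tray below 0.065 m and linear speed of each of yellow_hook, blue_bracket below 0.03 m/s); the robot touches nothing.
It fails at once if the red T-hook is moved more than 20 mm (distance of red_hook_eye from where it was at the start of the episode above 0.02 m).
It fails at once if the grey bracket is moved more than 20 mm (distance of grey_bracket_center from where it was at the start of the episode above 0.02 m).
It fails at once if the shackle is moved more than 20 mm (distance of shackle_center from where it was at the start of the episode above 0.02 m).
It also fails if it takes over 67 s, if anything falls off the work surface, if the arm or the gripper's body presses on something with over 40 N, if the wrist force passes 120 N, or if a joint passes its speed limit or range.

## Working session

There is one attempt and no reset: what is moved stays moved. The work goes in short steps, Python scripts to look and compute and a tool call to move; the robot and the scene stay as the last step left them, time stands still between calls to the robot, and variables do not carry over. Pictures are saved under pics/ and viewed, and the job is handed in when it is done.

Besides the shell and the picture viewer there is one more tool, called after "Call:" by a JSON object that holds its "fn" and its "kwargs". play_rows: Moves the arm, as the interface text tells. Its arguments: {"type":"object","properties":{"plan":{"type":"array"},"gripper":{"type":"number"}},"required":["plan"]}

```bash
mkdir -p pics
cat > h.py <<'E'
import numpy as np,cv2
from bench import ctrl,vision
def snap(n,f=None):
    s=vision.snapshot(n)
    s['pixels']=np.asarray(s['pixels'])
    if f: cv2.imwrite('pics/'+f,s['pixels'])
    s['K']=np.array([[s['fx'],0,s['cx']],[0,s['fy'],s['cy']],[0,0,1.]]);s['D']=np.array(s['distortion'],float)
    s['R']=cv2.Rodrigues(np.array(s['rvec'],float))[0];s['t']=np.array(s['tvec'],float).ravel();s['C']=-s['R'].T@s['t']
    return s
def ray(s,uv):
    p=cv2.undistortPoints(np.array(uv,float).reshape(-1,1,2),s['K'],s['D']).reshape(-1,2)
    return np.c_[p,np.ones(len(p))]@s['R']
def onz(s,uv,z):
    d=ray(s,uv); return s['C']+d*((z-s['C'][2])/d[:,2])[:,None]
def proj(s,P): return cv2.projectPoints(np.array(P,float).reshape(-1,1,3),np.array(s['rvec'],float),s['t'],s['K'],s['D'])[0].reshape(-1,2)
E
python3 - <<'E'
from h import *
import pickle
for n in('side','top','wrist'):
    s=snap(n,n+'0.png'); pickle.dump(s,open(n+'0.pkl','wb')); print(n,s['C'],s['R'][2])
s=ctrl.sense();print(s['time'],s['position'],s['tool_rot'],s['contact_force'],s['opening'],ctrl.grip_depth)
E
```

```text
side [0.2946208  0.56446753 0.82460097] [ 0.31797182 -0.58528749 -0.74587698]
top [ 0.48830256 -0.0186228   1.3355054 ] [ 7.87441794e-02 -2.88417013e-05 -9.96894856e-01]
wrist [0.07234373 0.54983372 0.38469044] [ 0.29225928 -0.08244236 -0.95277897]
0.15 [0.14808885 0.52947739 0.2382989 ] [ 0.09578992  0.70066697 -0.09650845  0.70041145] [ 0.98993461  0.68745687 -0.24398161] 1.0032166945232248 0.0187
```

```bash
ls
```

```text
h.py
pics
side0.pkl
top0.pkl
wrist0.pkl
```

View pics/top0.png

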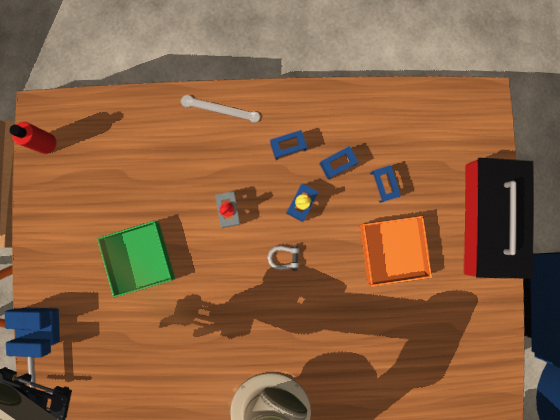

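View pics/side0.png

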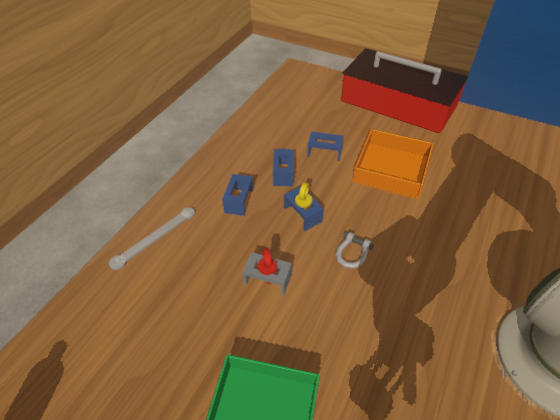

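View pics/wrist0.png

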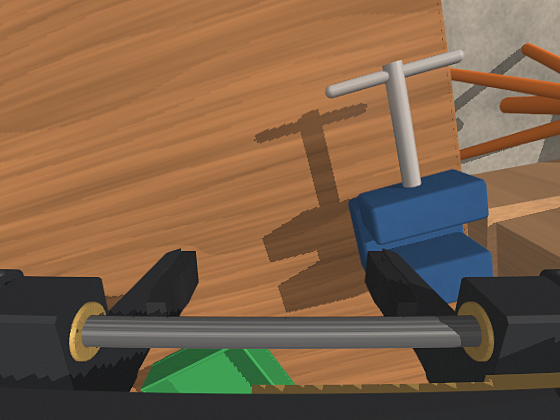

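The top view has the yellow hook in the blue bracket at (302,202), the red hook in grey at (228,210), and the shackle at (284,257). The green tray is at (136,258), the orange tray at (396,250), and three empty blue brackets lie further out. I'll zoom in and measure.

Run:
```python
from h import *
import pickle
t=pickle.load(open('top0.pkl','rb'));s=pickle.load(open('side0.pkl','rb'))
a=cv2.resize(t['pixels'][170:235,260:345],None,fx=7,fy=7,interpolation=2)[:,:400*2]
b=cv2.resize(s['pixels'][170:240,270:340],None,fx=7,fy=7,interpolation=2)
cv2.imwrite('pics/tz.png',a);cv2.imwrite('pics/sz.png',b)
def masks(I):
    h=cv2.cvtColor(I,cv2.COLOR_BGR2HSV)
    return {'y':cv2.inRange(h,(22,140,90),(35,255,255)),'b':cv2.inRange(h,(100,120,40),(125,255,255)),
     'g':cv2.inRange(h,(45,120,40),(80,255,255)),'o':cv2.inRange(h,(8,190,150),(17,255,255)),'r':cv2.inRange(h,(0,200,80),(4,255,255))}
for n,v in(('top',t),('side',s)):
  for k,m in masks(v['pixels']).items():
    c,l,st,ce=cv2.connectedComponentsWithStats(m)
    for i in range(1,c):
      if st[i,4]>40: 
        cs=max(cv2.findContours((l==i).astype('u1'),0,2)[0],key=cv2.contourArea)
        r=cv2.minAreaRect(cs); print(n,k,st[i],ce[i].round(1),np.round(cv2.boxPoints(r),1).tolist())
```

```text
top y [296 195  15  15 171] [302.6 201.7] [[296.0, 195.0], [310.0, 195.0], [310.0, 209.0], [296.0, 209.0]]
top b [271 131  36  28 429] [288.1 143.7] [[269.70001220703125, 139.60000610351562], [301.0, 129.89999389648438], [306.79998779296875, 148.5], [275.5, 158.1999969482422]]
top b [320 147  38  32 454] [338.1 162.3] [[318.8999938964844, 162.3000030517578], [348.8999938964844, 145.60000610351562], [358.0, 161.89999389648438], [328.0, 178.60000610351562]]
top b [371 166  30  36 425] [386.4 183. ] [[370.5, 171.39999389648438], [390.3999938964844, 165.0], [400.1000061035156, 195.3000030517578], [380.20001220703125, 201.6999969482422]]
top b [287 184  31  37 337] [301.8 202.4] [[286.3999938964844, 212.6999969482422], [301.79998779296875, 183.1999969482422], [317.79998779296875, 191.60000610351562], [302.3999938964844, 221.0]]
top b [   5  309   54   48 2053] [ 31.9 331.5] [[4.699999809265137, 310.1000061035156], [57.79999923706055, 309.0], [58.70000076293945, 355.6000061035156], [5.599999904632568, 356.70001220703125]]
top b [535 355  25  56 740] [550.2 383.1] [[534.9000244140625, 355.0
[... 1206 characters left out ...]
], [460.0, 125.0]]
side g [ 206  355  114   65 5719] [262.5 391.7] [[205.8000030517578, 419.0], [216.89999389648438, 352.6000061035156], [320.20001220703125, 369.8999938964844], [309.1000061035156, 436.20001220703125]]
side o [ 352  129   82   70 3707] [391.6 163.1] [[350.29998779296875, 181.8000030517578], [364.3999938964844, 125.5999984741211], [433.29998779296875, 142.8000030517578], [419.20001220703125, 199.10000610351562]]
side r [ 342   75  120   58 3005] [396.7 103.9] [[338.0, 119.30000305175781], [343.6000061035156, 75.0], [461.0, 90.0], [455.29998779296875, 134.3000030517578]]
side r [258 249  18  25 292] [266.6 263.3] [[258.0, 249.0], [275.0, 249.0], [275.0, 273.0], [258.0, 273.0]]
```

View pics/tz.png

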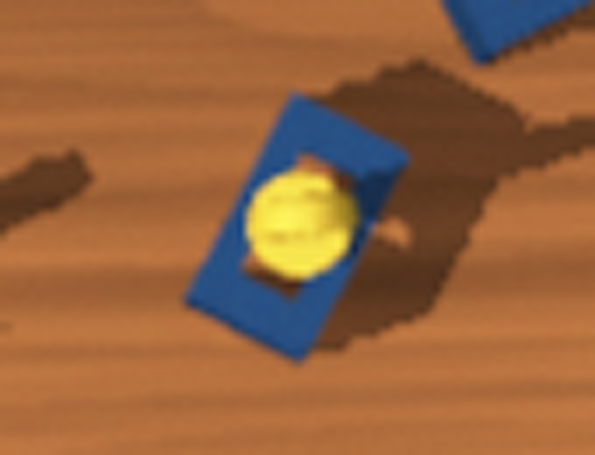

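View pics/sz.png

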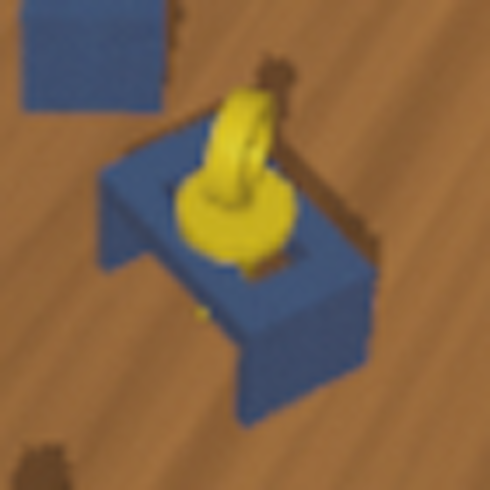

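Run:
```python
from h import *
import pickle
t=pickle.load(open('top0.pkl','rb'));s=pickle.load(open('side0.pkl','rb'))
P=onz(t,[[286.4,212.7],[301.8,183.2],[317.8,191.6],[302.4,221.0]],.048)
print('bracket',P.round(4),P.mean(0).round(4),[np.linalg.norm(P[i]-P[i-1]).round(4) for i in range(4)])
d=P[1]-P[0];print('long dir deg',np.degrees(np.arctan2(d[1],d[0])))
print('collar top',onz(t,[[303,202]],.056))
# eye triangulate: side eye centre approx (zoom (240,145)->)
print('eye side',onz(s,[[270+238/7,170+143/7]],.082), 'top',onz(t,[[302.8,201.5]],.082))
for n,q in(('green',[[95.6,237.3],[157.6,219.2],[175.1,278.9],[113,297]]),('orange',[[359,224.1],[423.2,215.3],[431.8,277.5],[367.6,286.4]])):
    P=onz(t,q,.05);d=P[1]-P[0];print(n,P.mean(0).round(4),[np.linalg.norm(P[i]-P[i-1]).round(3) for i in range(4)],np.degrees(np.arctan2(d[1],d[0])))
print('red',onz(t,[[227,209]],.06),'shackle',onz(t,[[284,257]],.012))
for q in([288,143.7],[338,162],[386,183]): print(onz(t,[q],.04))
st=ctrl.sense()
from scipy.spatial.transform import Rotation as R
print(R.from_quat(st['tool_rot']).as_matrix().round(3))
```

```text
bracket [[ 0.5542 -0.0595  0.048 ]
 [ 0.6332 -0.1038  0.048 ]
 [ 0.6091 -0.1465  0.048 ]
 [ 0.5305 -0.102   0.048 ]] [ 0.5817 -0.103   0.048 ] [np.float64(0.0487), np.float64(0.0906), np.float64(0.0491), np.float64(0.0903)]
long dir deg -29.28853095590535
collar top [[ 0.58132028 -0.10480251  0.056     ]]
eye side [[ 0.58330198 -0.10394484  0.082     ]] top [[ 0.58076724 -0.10256729  0.082     ]]
green [0.4415 0.3561 0.05  ] [np.float64(0.171), np.float64(0.181), np.float64(0.169), np.float64(0.18)] -75.42898819032789
orange [ 0.4417 -0.3536  0.05  ] [np.float64(0.17), np.float64(0.18), np.float64(0.172), np.float64(0.18)] -84.17009273000485
red [[0.56796392 0.09991938 0.06      ]] shackle [[ 0.43357219 -0.0503073   0.012     ]]
[[ 0.74478849 -0.07006943  0.04      ]]
[[ 0.6901232 -0.2062002  0.04     ]]
[[ 0.62846059 -0.33723219  0.04      ]]
[[-0.     0.269  0.963]
 [-0.001  0.963 -0.269]
 [-1.    -0.001 -0.   ]]
```

Call:
{"fn": "play_rows", "kwargs": {"plan": [[0,-1.5,1.5,0],[0,-2.5,2.5,0],[0,-2.5,2.5,0],[0,-2.5,2.5,0],[0,-2.5,2.5,0],[0,-2.5,2.5,0],[0,-2.5,2.5,0],[0,-2.5,2.5,0],[0,-2.5,2.5,0],[0,-2.5,2.5,0],[0,-2.5,2.5,0],[0,-2.5,2.5,0],[0,-2.5,2.5,0],[0,-2.5,2.5,0],[0,-2.5,2.5,0],[0,-2.5,2.5,0],[0,-2.5,2.5,0],[0,-2.5,2.5,0],[0,-2.5,2.5,0],[0,-2.5,2.5,0]], "gripper": -1}}

```text
time: 2.15
position: [0.4885, -0.0756, 0.2386]
tool_rot: [0.096, 0.701, -0.096, 0.7]
contact_force: [0.2, 0.9, -0.5]
opening: 0.999
```

Run:
```python
from h import *
import pickle
s=snap('wrist','w1.png');pickle.dump(s,open('w1.pkl','wb'))
st=ctrl.sense();print(st['time'],st['position'],st['q'],st['contact_force'])
print(proj(s,[[.582,-.103,.082],[.582,-.103,.048]]))
```

```text
2.2 [ 0.49069702 -0.0795554   0.23818609] [-3.98708551e-01  2.87903779e-01  1.44065276e+00 -1.26662163e-03
  1.41173035e+00 -1.69383519e+00] [-0.32570314 -2.45251832 -0.23389069]
[[280.83535904 276.68923076]
 [280.85164425 262.12658758]]
```

View pics/w1.png

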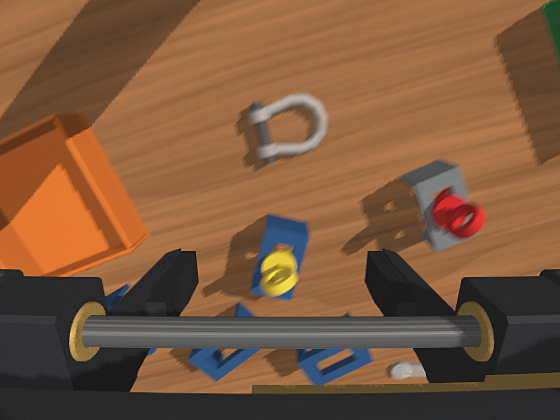

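Run:
```python
from h import *
import pickle
s=pickle.load(open('w1.pkl','rb'));print(s['C'],s['R'][2])
cv2.imwrite('pics/w1z.png',cv2.resize(s['pixels'][205:310,230:330],None,fx=5.6,fy=5.6,interpolation=2))
```

```text
[ 0.41270598 -0.05543457  0.38505708] [ 0.29245921 -0.08125296 -0.9528198 ]
```

View pics/w1z.png

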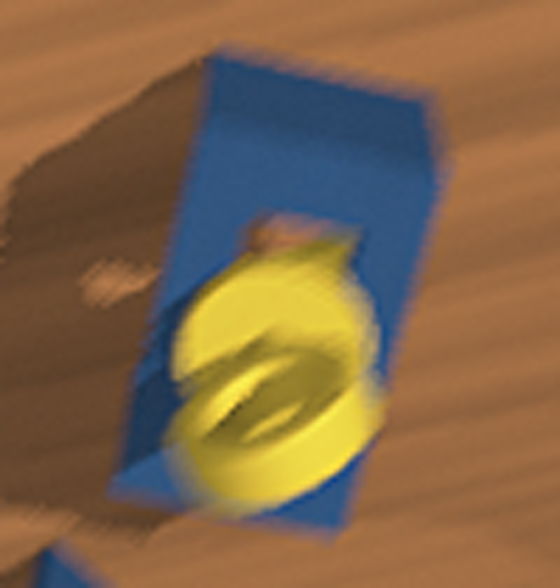

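```bash
python3 - <<'E'
from h import *
import pickle
w=pickle.load(open('w1.pkl','rb'));s=pickle.load(open('side0.pkl','rb'));t=pickle.load(open('top0.pkl','rb'))
c=np.array([.582,-.103])
for z in(.018,.024,.030):
    p=onz(s,[[270+203/7,170+313/7]],z)[0]; q=onz(w,[[230+345/5.6,205+242/5.6]],z)[0]
    for n,v in(('side',p),('wrist',q)): print(z,n,v.round(4),np.linalg.norm(v[:2]-c).round(4),np.degrees(np.arctan2(*(v[:2]-c)[::-1])).round(1))
# bracket footprint wrist, z=.048
P=onz(w,[[230+x/5.6,205+y/5.6] for x,y in((110,490),(345,530),(440,180))],.048);print(P.round(4))
d=P[2]-P[1];print(np.degrees(np.arctan2(d[1],d[0])),(P[0]+P[2])/2)
# ring left/right extremes
R=onz(w,[[230+172/5.6,205+435/5.6],[230+383/5.6,205+395/5.6]],.082);print(R.round(4),np.degrees(np.arctan2(*(R[1]-R[0])[:2][::-1])))
E
python3 - <<'E'
from h import *
# red hook as shape comparison crop
import pickle
w=pickle.load(open('w1.pkl','rb'));cv2.imwrite('pics/w1r.png',cv2.resize(w['pixels'][150:255,400:500],None,fx=5,fy=5,interpolation=2))
E
```

```text
0.018 side [ 0.5839 -0.0829  0.018 ] 0.0202 84.6
0.018 wrist [ 0.5817 -0.0886  0.018 ] 0.0144 91.4
0.024 side [ 0.5818 -0.0781  0.024 ] 0.025 90.6
0.024 wrist [ 0.5789 -0.0881  0.024 ] 0.0153 101.7
0.03 side [ 0.5796 -0.0732  0.03  ] 0.0299 94.6
0.03 wrist [ 0.5761 -0.0875  0.03  ] 0.0166 110.7
[[ 0.612  -0.1516  0.048 ]
 [ 0.6359 -0.1041  0.048 ]
 [ 0.5595 -0.0632  0.048 ]]
151.81634769321707 [ 0.58576951 -0.10738027  0.048     ]
[[ 0.5832 -0.1264  0.082 ]
 [ 0.5858 -0.0842  0.082 ]] 86.52729794882156
```

Call:
{"fn": "play_rows", "kwargs": {"plan": [[2,0,-1.5,0],[2,0,-1.5,0],[2,0,-1.5,0],[2,0,-1.5,0],[0,0,0,0],[0,0,0,0],[0,0,0,0]]}}

```text
time: 2.9
position: [0.4314, -0.0585, 0.1597]
tool_rot: [0.096, 0.7, -0.096, 0.701]
contact_force: [0.3, -0.5, 0.1]
opening: 1.002
```

Run:
```python
from h import *
import pickle
s=snap('wrist','w2.png');pickle.dump(s,open('w2.pkl','wb'))
st=ctrl.sense();print(st['time'],st['position'],s['C'])
p=proj(s,[[.582,-.103,.082],[.582,-.103,.048]]);print(p)
x,y=p[0].astype(int)
print(x-75,y-75)
cv2.imwrite('pics/w2z.png',cv2.resize(s['pixels'][y-75:y+75,x-75:x+75],None,fx=4,fy=4,interpolation=2))
```

```text
2.95 [ 0.4313305  -0.05847146  0.15963877] [ 0.35530727 -0.03815028  0.30601236]
[[279.54135619 376.8824313 ]
 [279.70115444 349.97002134]]
204 301
```

View pics/w2z.png

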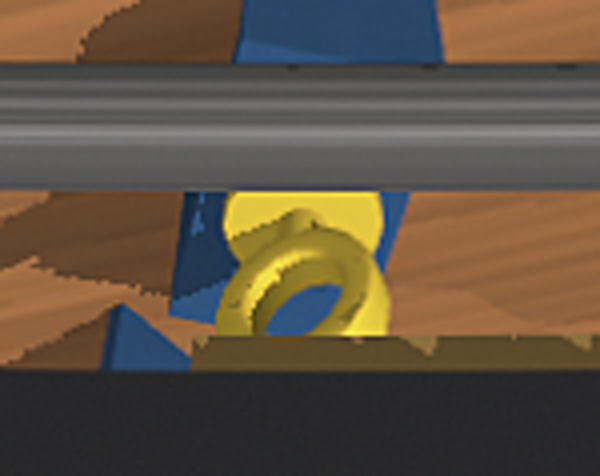

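Call:
{"fn": "play_rows", "kwargs": {"plan": [[0,0,2,0],[0,0,2.5,0],[0,0,2.5,0],[0,0,2.5,0],[0,0,1.5,0],[0,0,0,0],[0,0,0,0]]}}

```text
time: 3.65
position: [0.536, -0.0876, 0.1588]
tool_rot: [0.096, 0.701, -0.096, 0.701]
contact_force: [-0.2, -0.4, 0.8]
opening: 0.996
```

Run:
```python
from h import *
import pickle
s=snap('wrist','w3.png');pickle.dump(s,open('w3.pkl','wb'))
st=ctrl.sense();print(st['time'],st['position'],s['C'])
p=proj(s,[[.582,-.103,.082],[.582,-.103,.048]]);print(p)
x,y=p[0].astype(int)
print(x-75,y-75)
cv2.imwrite('pics/w3z.png',cv2.resize(s['pixels'][y-75:y+75,x-75:x+75],None,fx=4,fy=4,interpolation=2))
```

```text
3.7 [ 0.53570792 -0.08748524  0.15895352] [ 0.4602143  -0.06739669  0.30530965]
[[279.14679031 273.62857838]
 [279.36423567 254.73011971]]
204 198
```

View pics/w3z.png

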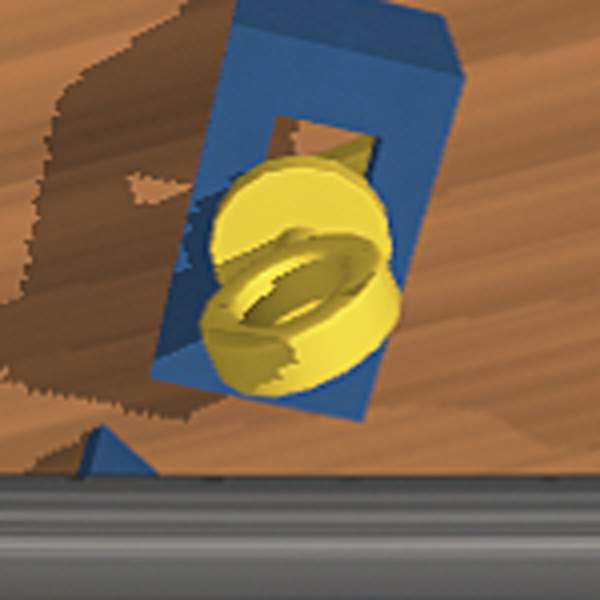

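Run:
```python
from h import *
import pickle
w=pickle.load(open('w3.pkl','rb'))
f=lambda x,y:[204+x/4,198+y/4]
for a,b in(((204,320),(389,258)),((206,326),(388,265)),((206,322),(397,290)),((203,316),(392,270))):
    R=onz(w,[f(*a),f(*b)],.082);d=R[1]-R[0];print(R.round(4)[:,:2].tolist(),R.mean(0)[:2],np.linalg.norm(d).round(4),np.degrees(np.arctan2(d[1],d[0])))
# slot/bracket edges
P=onz(w,[f(*q) for q in((235,20),(464,75),(362,422),(153,378))],.048)
print(P.round(4),P.mean(0))
for i,j in((1,2),(0,3),(0,1),(3,2)):
    d=P[i]-P[j];print(np.linalg.norm(d),np.degrees(np.arctan2(d[1],d[0])))
C=onz(w,[f(211,228),f(389,228)],.056);print('collar',C.mean(0),np.linalg.norm(C[1]-C[0]))
# red height check, slot edge
S=onz(w,[f(278,117),f(378,137)],.048);print(S,np.linalg.norm(S[0]-S[1]))
B=onz(w,[f(375,140)],.03);print('bar edge',B-[.582,-.103,0])
```

```text
[[0.5806, -0.1229], [0.5771, -0.0834]] [ 0.57887094 -0.10313978] 0.0396 95.03340767133999
[[0.582, -0.1229], [0.5786, -0.084]] [ 0.58030688 -0.1034365 ] 0.039 95.07229466533688
[[0.5812, -0.1226], [0.5845, -0.0837]] [ 0.58281619 -0.10313116] 0.0391 85.12007884061806
[[0.5797, -0.1228], [0.5799, -0.0835]] [ 0.57977555 -0.10314638] 0.0393 89.71716594771392
[[ 0.531  -0.1035  0.048 ]
 [ 0.5564 -0.0591  0.048 ]
 [ 0.6357 -0.103   0.048 ]
 [ 0.6106 -0.1475  0.048 ]] [ 0.58343313 -0.10327602  0.048     ]
0.09059249336598782 150.99392345198234
0.0909398184003642 151.0304127499598
0.05113716405220142 -119.74700160497098
0.05107593755229323 -119.35827099433881
collar [ 0.57838778 -0.10227471  0.056     ] 0.03906945032930229
[[ 0.55493835 -0.10075018  0.048     ]
 [ 0.56543519 -0.08077372  0.048     ]] 0.022566403068366908
bar edge [[-0.00865528  0.02041364  0.03      ]]
```

The close wrist view shows the ring's horizontal diameter running from (255,278) to (301,263) px. That puts the hook's x at about 93° world and the slot at 151°. So the bar is 58° **clockwise** of the slot (122° counter-clockwise), and I'll turn it counter-clockwise by 58°. The position, sizes and heights all agree. Next I'll go above it and turn the jaws.

Call:
{"fn": "play_rows", "kwargs": {"plan": [[0,0,2,0],[0,-0.25,2,0],[0,0,1,0],[0,0,0,0.125],[0,0,0,0.125],[0,0,0,0.125],[0,0,0,0.125],[0,0,0,0.125],[0,0,0,0.125],[0,0,0,0.125],[0,0,0,0.125],[0,0,0,0.125],[0,0,0,0.125],[0,0,0,0],[0,0,0,0],[0,0,0,0]]}}

```text
time: 5.3
position: [0.5834, -0.1035, 0.1589]
tool_rot: [0.487, 0.512, -0.487, 0.512]
contact_force: [-0.4, -0.2, 0.9]
opening: 0.999
```

```bash
cat >> h.py <<'E'
from scipy.spatial.transform import Rotation as Rot
def rep(tgt=None):
    st=ctrl.sense();M=Rot.from_quat(st['tool_rot']).as_matrix();p=np.array(st['position'])
    print('t',st['time'],'p',p.round(4),'yaw_y',np.degrees(np.arctan2(M[1,1],M[0,1])).round(1),'F',np.round(st['contact_force'],1),'open',round(st['opening'],3),'q',np.round(st['q'],2))
    if tgt is not None: print('tool delta cm',(100*M.T@(np.array(tgt)-p)).round(2))
E
python3 - <<'E'
from h import *
rep([.583,-.1032,.064])
s=snap('wrist','w4.png')
E
```

```text
t 5.3 p [ 0.5834 -0.1035  0.1589] yaw_y 2.9 F [-0.4 -0.2  0.9] open 0.999 q [-0.38  0.52  1.3   0.    1.32 -0.43]
tool delta cm [ 9.49 -0.04 -0.03]
```

View pics/w4.png

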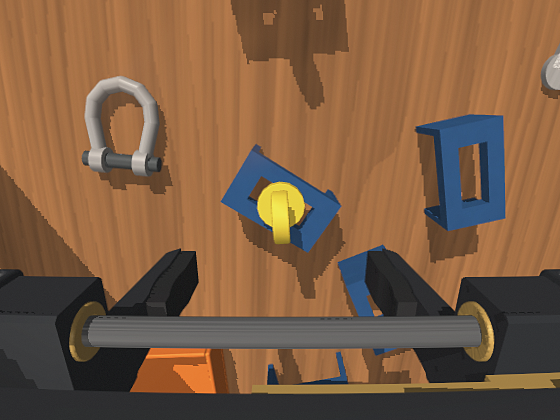

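The ring is edge-on and centred between the jaws, at (281,225) px. Descending and gripping.

Call:
{"fn": "play_rows", "kwargs": {"plan": [[1.5,0,0,0],[2,0,0,0],[2,0,0,0],[2,0,0,0],[1.5,0,0,0],[0.5,0,0,0],[0,0,0,0],[0,0,0,0]]}}

```text
time: 6.15
position: [0.584, -0.1037, 0.0645]
tool_rot: [0.488, 0.512, -0.488, 0.512]
contact_force: [0.3, 0.3, 0.2]
opening: 1.002
```

Call:
{"fn": "play_rows", "kwargs": {"plan": [[0,0,0,0],[0,0,0,0],[0,0,0,0],[0,0,0,0],[0,0,0,0],[0,0,0,0],[0,0,0,0],[0,0,0,0],[0,0,0,0],[0,0,0,0]], "gripper": 1}}

```text
time: 7.15
position: [0.5836, -0.1036, 0.0637]
tool_rot: [0.488, 0.512, -0.488, 0.512]
contact_force: [0.1, 0.1, 0.2]
opening: 0.134
```

Run:
```python
from h import *
rep()
s=snap('wrist','w5.png');s=snap('side','s5.png');cv2.imwrite('pics/s5z.png',cv2.resize(s['pixels'][130:250,240:380],None,fx=4,fy=4,interpolation=2))
```

```text
t 7.15 p [ 0.5836 -0.1036  0.0637] yaw_y 2.8 F [0.1 0.1 0.2] open 0.134 q [-0.38  0.63  1.42 -0.    1.1  -0.42]
```

View pics/w5.png

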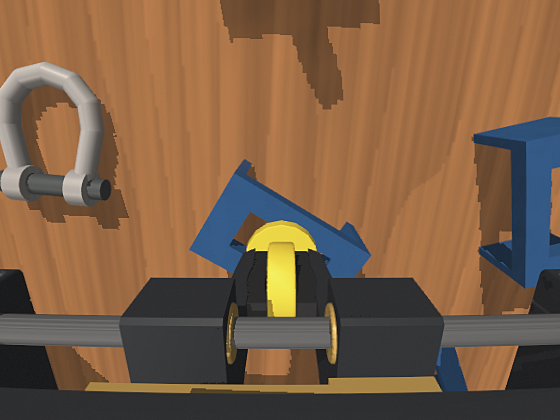

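View pics/s5z.png

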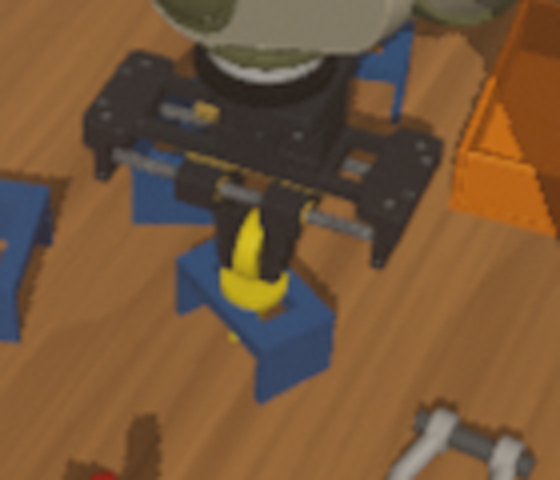

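Call:
{"fn": "play_rows", "kwargs": {"plan": [[-0.2,0,0,0],[0,0,0,0],[0,0,0,-0.1],[0,0,0,-0.1],[0,0,0,-0.1],[0,0,0,-0.1],[0,0,0,-0.1],[0,0,0,-0.1],[0,0,0,-0.1],[0,0,0,-0.1],[0,0,0,-0.1],[0,0,0,-0.115],[0,0,0,0],[0,0,0,0],[0,0,0,0]]}}

```text
time: 8.75
position: [0.5836, -0.1036, 0.0657]
tool_rot: [0.178, 0.684, -0.178, 0.684]
contact_force: [-0.2, 0.6, -2.7]
opening: 0.134
```

Run:
```python
from h import *
import pickle
rep()
s=snap('wrist','w6.png');pickle.dump(s,open('w6.pkl','wb'))
```

```text
t 8.75 p [ 0.5836 -0.1036  0.0657] yaw_y 60.8 F [-0.2  0.6 -2.7] open 0.134 q [-0.38  0.62  1.41  0.    1.1  -1.44]
```

View pics/w6.png

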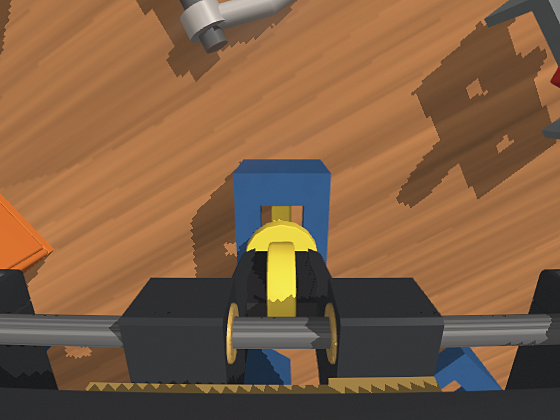

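The bar now shows inside the slot at (283,213) px and runs along it. The bracket didn't move. Lifting.

Call:
{"fn": "play_rows", "kwargs": {"plan": [[-0.5,0,0,0],[-0.5,0,0,0],[-0.5,0,0,0],[-0.5,0,0,0],[-0.5,0,0,0],[-0.5,0,0,0],[-0.5,0,0,0],[-0.5,0,0,0],[-1,0,0,0],[-1,0,0,0],[0,0,0,0],[0,0,0,0]]}}

```text
time: 10.0
position: [0.5837, -0.1036, 0.126]
tool_rot: [0.178, 0.684, -0.178, 0.685]
contact_force: [-0.3, 0.4, -3.2]
opening: 0.128
```

Run:
```python
from h import *
import pickle
rep([.4415,.356,.20])
s=snap('wrist','w7.png');pickle.dump(s,open('w7.pkl','wb'))
s=snap('side','s7.png')
```

```text
t 10.0 p [ 0.5837 -0.1036  0.126 ] yaw_y 60.9 F [-0.3  0.4 -3.2] open 0.128 q [-0.38  0.55  1.35 -0.    1.24 -1.44]
tool delta cm [ -7.42  33.25 -34.77]
```

View pics/w7.png

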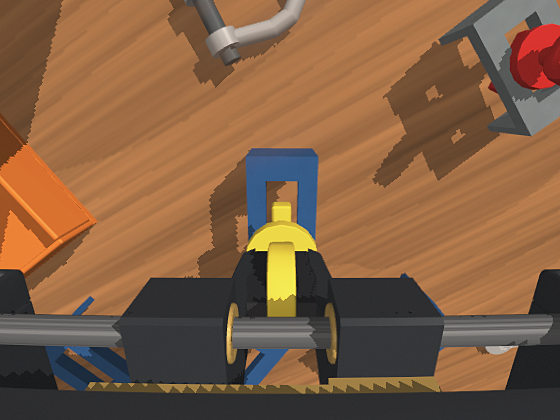

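View pics/s7.png

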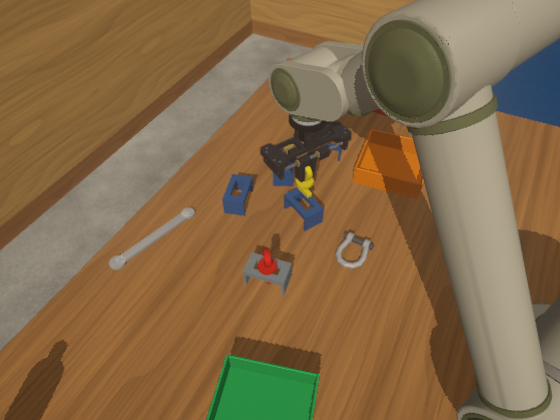

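Call:
{"fn": "play_rows", "kwargs": {"plan": [[-2,0,0,0],[-3,0,0,0],[-3,0.5,-0.5,0],[-2,1,-1,0],[0,2,-2,0],[0,2.3,-2.4,0],[0,2.3,-2.4,0],[0,2.3,-2.4,0],[0,2.3,-2.4,0],[0,2.3,-2.4,0],[0,2.3,-2.4,0],[0,2.3,-2.4,0],[0,2.3,-2.4,0],[0,2.3,-2.4,0],[0,2.3,-2.4,0],[0,2.3,-2.4,0],[0,2.3,-2.4,0],[0,1.5,-1.6,0],[0,0.5,-0.5,0],[0,0,0,0]]}}

```text
time: 12.1
position: [0.4437, 0.3532, 0.2253]
tool_rot: [0.177, 0.685, -0.177, 0.684]
contact_force: [-0.1, -0.7, -1.8]
opening: 0.127
```

Call:
{"fn": "play_rows", "kwargs": {"plan": [[0,0,0,0],[0,0,0,0]]}}

```text
time: 12.3
position: [0.4445, 0.3519, 0.2257]
tool_rot: [0.178, 0.684, -0.178, 0.684]
contact_force: [-1.0, 0.2, -2.8]
opening: 0.129
```

Run:
```python
from h import *
rep([.4415,.356,.056])
s=snap('top','t8.png')
```

```text
t 12.3 p [0.4445 0.3519 0.2257] yaw_y 60.8 F [-1.   0.2 -2.8] open 0.129 q [ 0.46  0.42  1.27 -0.    1.45 -0.6 ]
tool delta cm [16.97  0.22 -0.46]
```

View pics/t8.png

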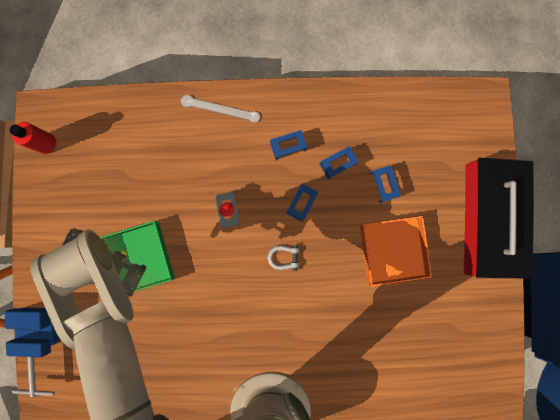

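Call:
{"fn": "play_rows", "kwargs": {"plan": [[2,0.2,-0.4,0],[2.5,0,0,0],[2.5,0,0,0],[2.5,0,0,0],[2.5,0,0,0],[2,0,0,0],[1.5,0,0,0],[1,0,0,0],[0.4,0,0,0],[0,0,0,0],[0,0,0,0]]}}

```text
time: 13.45
position: [0.442, 0.3567, 0.0575]
tool_rot: [0.178, 0.684, -0.177, 0.685]
contact_force: [0.2, -0.1, -3.1]
opening: 0.129
```

Call:
{"fn": "play_rows", "kwargs": {"plan": [[0,0,0,0],[0,0,0,0],[0,0,0,0],[0,0,0,0],[0,0,0,0],[0,0,0,0],[0,0,0,0],[0,0,0,0]], "gripper": -1}}

```text
time: 14.25
position: [0.4415, 0.3566, 0.0567]
tool_rot: [0.178, 0.684, -0.178, 0.684]
contact_force: [-0.4, 0.9, 0.1]
opening: 0.835
```

Run:
```python
from h import *
rep()
s=snap('wrist','w9.png')
```

```text
t 14.25 p [0.4415 0.3566 0.0567] yaw_y 60.9 F [-0.4  0.9  0.1] open 0.835 q [ 0.47  0.6   1.5   0.    1.04 -0.59]
```

View pics/w9.png

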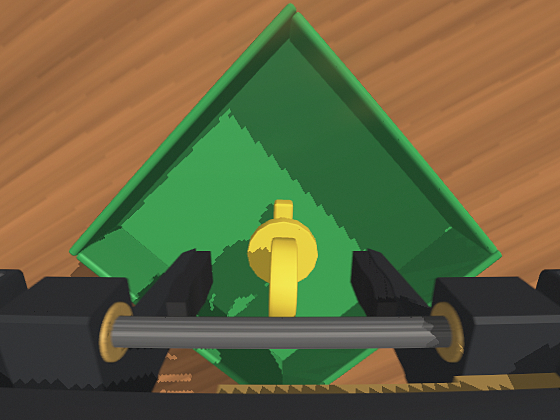

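The hook stands upright, free, in the middle of the green tray at (283,250) px. Retreating straight up, then back over the bracket.

Call:
{"fn": "play_rows", "kwargs": {"plan": [[0,0,0,0],[-1,0,0,0],[-2,0,0,0],[-3,0,0,0],[-3,0,0,0],[-3,0,0,0],[-3,0,0,0],[-1,0,0,0],[0,-1,1,0],[0,-2,2,0],[0,-2.3,2.4,0],[0,-2.3,2.4,0],[0,-2.3,2.4,0],[0,-2.3,2.4,0],[0,-2.3,2.4,0],[0,-2.3,2.4,0],[0,-2.3,2.4,0],[0,-2.3,2.4,0],[0,-2.3,2.4,0],[0,-2.3,2.4,0]]}}

```text
time: 16.3
position: [0.5503, -0.004, 0.2149]
tool_rot: [0.178, 0.686, -0.178, 0.683]
contact_force: [0.2, 0.1, -0.3]
opening: 1.0
```

Call:
{"fn": "play_rows", "kwargs": {"plan": [[0,-2.3,2.4,0],[0,-2,2.1,0],[0,-1,1,0],[0,0,0,0],[0,0,0,0],[0,0,0,0]]}}

```text
time: 16.9
position: [0.5729, -0.0737, 0.2166]
tool_rot: [0.177, 0.685, -0.177, 0.684]
contact_force: [0.4, 0.0, 0.6]
opening: 1.0
```

Run:
```python
from h import *
import pickle
rep([.5834,-.1033,.03])
s=snap('wrist','w10.png');pickle.dump(s,open('w10.pkl','wb'))
h=cv2.cvtColor(s['pixels'],cv2.COLOR_BGR2HSV);m=cv2.inRange(h,(100,120,40),(125,255,255))
c,l,st,ce=cv2.connectedComponentsWithStats(m)
for i in range(1,c):
    if st[i,4]>100:print(st[i],ce[i])
t=snap('top','t10.png');cv2.imwrite('pics/t10z.png',cv2.resize(t['pixels'][180:320,80:440],None,fx=2.2,fy=2.2))
```

```text
t 16.9 p [ 0.5729 -0.0737  0.2166] yaw_y 61.0 F [0.4 0.  0.6] open 1.0 q [-0.33  0.45  1.26  0.    1.44 -1.4 ]
tool delta cm [18.66 -2.08  2.37]
[ 236  160   51   88 3169] [261.28684127 203.34490376]
[ 310  255   60   62 1082] [340.70147874 295.76247689]
[ 204  268   67   49 1663] [244.60432952 296.16837041]
[103 274  17  37 232] [110.28448276 293.10775862]
[353 301  29  16 242] [369.07024793 310.24380165]
[212 349  25   9 124] [226.10483871 351.7016129 ]
```

View pics/w10.png

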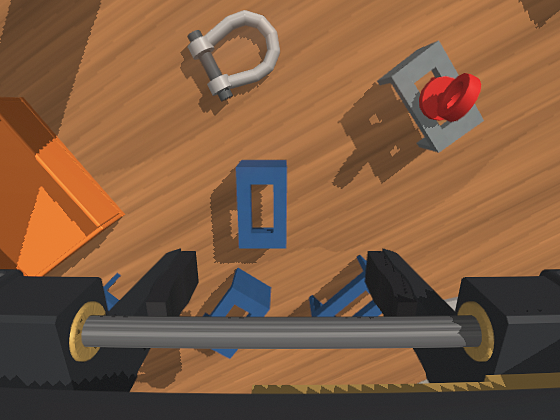

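View pics/t10z.png

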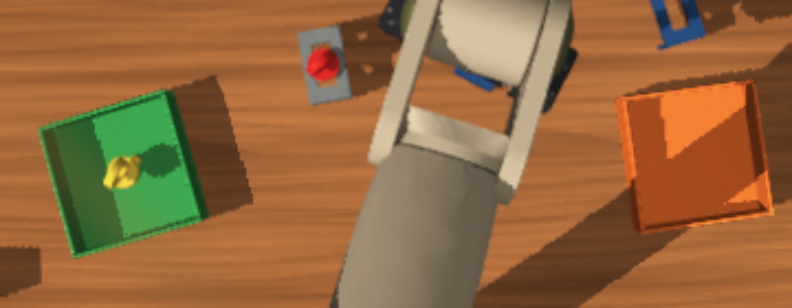

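Run:
```python
from h import *
import pickle
s=pickle.load(open('w10.pkl','rb'))
cv2.imwrite('pics/w10z.png',cv2.resize(s['pixels'][145:260,215:310],None,fx=5,fy=5,interpolation=2))
```

```text
(no output)
```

View pics/w10z.png

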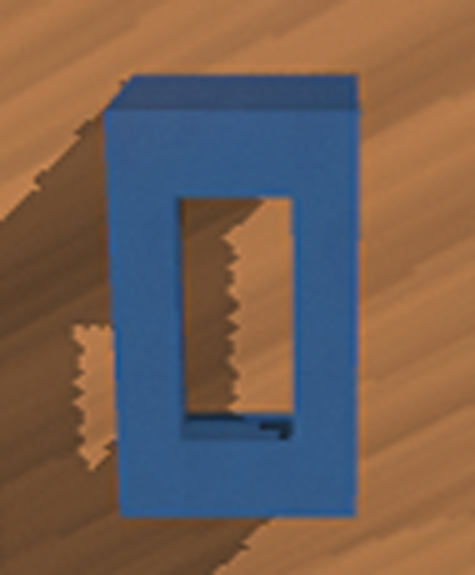

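Plate-top corners in the zoom are (104,110), (360,110), (355,518) and (120,517).

Run:
```python
from h import *
import pickle
s=pickle.load(open('w10.pkl','rb'))
P=onz(s,[[215+x/5,145+y/5] for x,y in((104,110),(360,110),(355,518),(120,517))],.048)
c=P.mean(0);d=P[0]-P[3];d2=P[1]-P[2];print(P.round(4),c,[np.linalg.norm(P[i]-P[i-1]).round(4) for i in range(4)],np.degrees([np.arctan2(v[1],v[0]) for v in(d,d2)]))
rep([c[0],c[1],.024])
```

```text
[[ 0.5318 -0.1043  0.048 ]
 [ 0.557  -0.0589  0.048 ]
 [ 0.6359 -0.1034  0.048 ]
 [ 0.6106 -0.1485  0.048 ]] [ 0.58384295 -0.10379351  0.048     ] [np.float64(0.0904), np.float64(0.0519), np.float64(0.0906), np.float64(0.0518)] [150.72737215 150.63388359]
t 17.0 p [ 0.5731 -0.0738  0.2169] yaw_y 61.0 F [-1.4 -1.   0.3] open 0.998 q [-0.33  0.45  1.26  0.    1.44 -1.4 ]
tool delta cm [19.29 -2.1   2.4 ]
```

Call:
{"fn": "play_rows", "kwargs": {"plan": [[0,-1,1.2,0],[2,-1.1,1.2,0],[3,0,0,0],[3,0,0,0],[3,0,0,0],[2.5,0,0,0],[2,0,0,0],[2,0,0,0],[1,0,0,0],[0.8,0,0,0],[0,0,0,0],[0,0,0,0]]}}

```text
time: 18.2
position: [0.5845, -0.1052, 0.0244]
tool_rot: [0.178, 0.684, -0.178, 0.685]
contact_force: [-0.1, 0.1, 0.8]
opening: 0.998
```

Call:
{"fn": "play_rows", "kwargs": {"plan": [[0,0,0,0],[0,0,0,0],[0,0,0,0],[0,0,0,0],[0,0,0,0],[0,0,0,0],[0,0,0,0],[0,0,0,0],[0,0,0,0]], "gripper": 1}}

```text
time: 19.1
position: [0.5842, -0.1049, 0.0239]
tool_rot: [0.178, 0.684, -0.178, 0.685]
contact_force: [-0.5, 1.2, 2.3]
opening: 0.579
```

Run:
```python
from h import *
rep()
s=snap('wrist','w11.png')
```

```text
t 19.1 p [ 0.5842 -0.1049  0.0239] yaw_y 60.9 F [-0.5  1.2  2.3] open 0.579 q [-0.38  0.68  1.45  0.    1.01 -1.44]
```

View pics/w11.png

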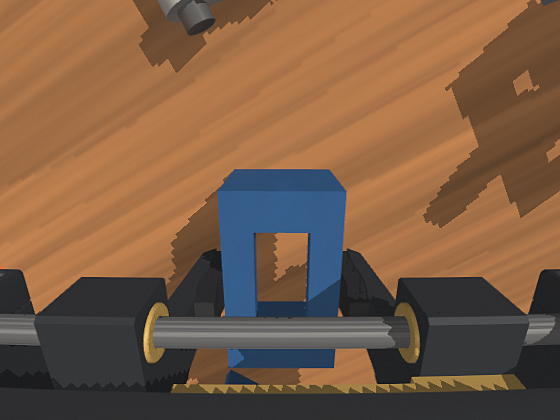

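Opening is 51 mm, which matches the plate width. Lifting.

Call:
{"fn": "play_rows", "kwargs": {"plan": [[-0.5,0,0,0],[-1,0,0,0],[-2,0,0,0],[-3,0,0,0],[-3,0,0,0],[-2.5,0,0,0],[0,0,0,0],[0,0,0,0]]}}

```text
time: 19.95
position: [0.5836, -0.1049, 0.1432]
tool_rot: [0.178, 0.685, -0.178, 0.684]
contact_force: [0.0, 0.8, -3.6]
opening: 0.586
```

Run:
```python
from h import *
rep([.4417,-.3536,.144])
s=snap('wrist','w12.png')
```

```text
t 19.95 p [ 0.5836 -0.1049  0.1432] yaw_y 60.9 F [ 0.   0.8 -3.6] open 0.586 q [-0.38  0.54  1.32 -0.    1.28 -1.44]
tool delta cm [ -0.07 -28.63  -0.3 ]
```

View pics/w12.png

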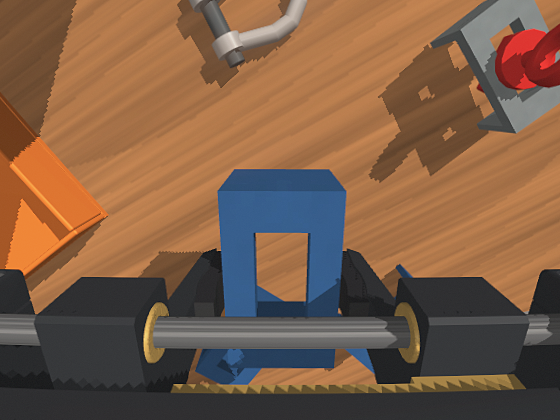

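Call:
{"fn": "play_rows", "kwargs": {"plan": [[0,-0.8,0,0],[0,-1.6,0,0],[0,-2.2,0,0],[0,-2.5,0,0],[0,-2.5,0,0],[0,-2.5,0,0],[0,-2.5,0,0],[0,-2.5,0,0],[0,-2.5,0,0],[0,-2.5,0,0],[0,-2.5,-0.3,0],[0,-2,0,0],[0,-1.5,0,0],[0,-1,0,0],[0,0,0,0],[0,0,0,0],[0,0,0,0]]}}

```text
time: 21.7
position: [0.4403, -0.3571, 0.1437]
tool_rot: [0.177, 0.685, -0.177, 0.684]
contact_force: [0.9, -0.1, -4.0]
opening: 0.584
```

Run:
```python
from h import *
rep([.4417,-.3536,.03])
s=snap('wrist','w13.png')
s=snap('side','s13.png')
```

```text
t 21.7 p [ 0.4403 -0.3571  0.1437] yaw_y 61.0 F [ 0.9 -0.1 -4. ] open 0.584 q [-0.89  0.49  1.4   0.    1.25 -1.95]
tool delta cm [11.37  0.37 -0.04]
```

View pics/w13.png

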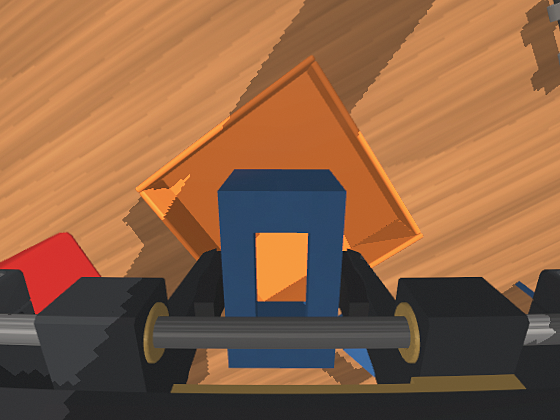

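View pics/s13.png

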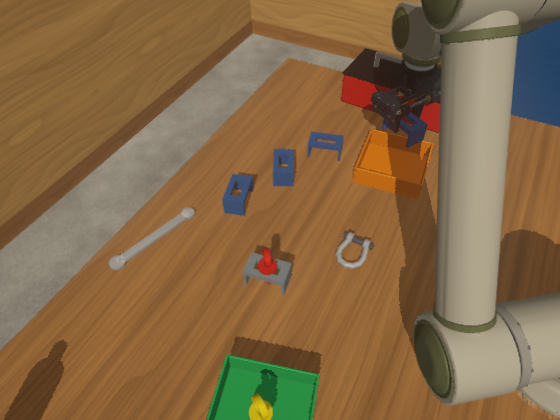

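Run:
```python
from h import *
import pickle
s=snap('wrist')
P=onz(s,[[313,58],[138,188],[420,237]],.05);print(P.round(4),(P[1]+P[2])/2,np.linalg.norm(P[1]-P[0]),np.linalg.norm(P[2]-P[0]))
t=pickle.load(open('top0.pkl','rb'))
for z in(0,.1,.15): print(z,onz(t,[[464,275],[464,165]],z).round(3).tolist())
```

```text
[[ 0.3528 -0.2838  0.05  ]
 [ 0.3691 -0.4485  0.05  ]
 [ 0.5174 -0.268   0.05  ]] [ 0.44323412 -0.3582548   0.05      ] 0.16554183319218907 0.1654050460876319
0 [[0.363, -0.565, 0.0], [0.68, -0.582, 0.0]]
0.1 [[0.372, -0.524, 0.1], [0.665, -0.54, 0.1]]
0.15 [[0.377, -0.504, 0.15], [0.658, -0.519, 0.15]]
```

Call:
{"fn": "play_rows", "kwargs": {"plan": [[1,0,0,0],[2,0,0,0],[2.5,0,0,0],[2,0,0,0],[1.5,0,0,0],[1,0,0,0],[0.7,0,0,0],[0.4,0,0,0],[0.3,0,0,0],[0,0,0,0],[0,0,0,0]]}}

```text
time: 22.95
position: [0.4401, -0.358, 0.0302]
tool_rot: [0.177, 0.684, -0.178, 0.685]
contact_force: [-0.9, 0.2, -4.2]
opening: 0.587
```

Call:
{"fn": "play_rows", "kwargs": {"plan": [[0,0,0,0],[0,0,0,0],[0,0,0,0],[0,0,0,0],[0,0,0,0],[0,0,0,0],[0,0,0,0],[0,0,0,0]], "gripper": -1}}

```text
time: 23.75
position: [0.4399, -0.3578, 0.0297]
tool_rot: [0.178, 0.684, -0.178, 0.684]
contact_force: [-0.3, 0.9, -0.6]
opening: 1.002
```

Call:
{"fn": "play_rows", "kwargs": {"plan": [[-0.5,0,0,0],[-1.5,0,0,0],[-3,0,0,0],[-3,0,0,0],[-3,0,0,0],[-3,0,0,0],[-2,0,0,0],[-1,0,0,0],[0,0,-1.5,0],[0,0,-2.5,0],[0,0,-2.5,0],[0,0,-1.5,0],[0,0,0,0],[0,0,0,0],[0,0,0,0],[0,0,0,0]]}}

```text
time: 25.35
position: [0.3706, -0.3192, 0.1995]
tool_rot: [0.178, 0.684, -0.177, 0.684]
contact_force: [0.2, -0.4, -0.4]
opening: 1.001
```

Run:
```python
from h import *
rep()
s=snap('wrist','w14.png')
s=snap('side','s14.png')
s=snap('top','t14.png')
```

```text
t 25.35 p [ 0.3706 -0.3192  0.1995] yaw_y 60.9 F [ 0.2 -0.4 -0.4] open 1.001 q [-0.95  0.31  1.53  0.    1.3  -2.02]
```

View pics/t14.png

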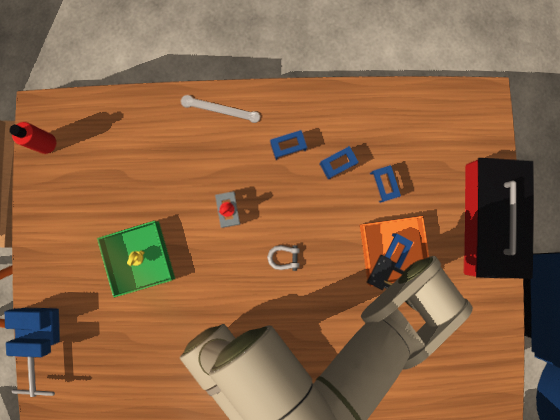

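View pics/w14.png

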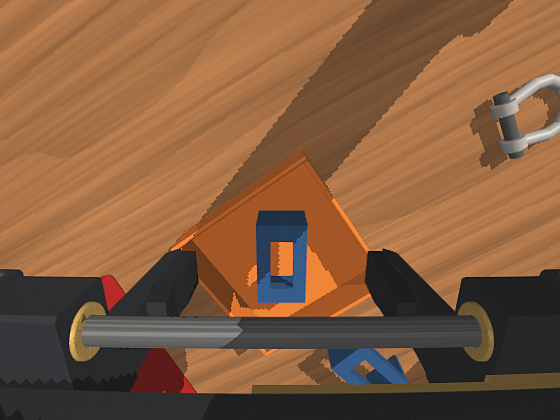

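View pics/s14.png

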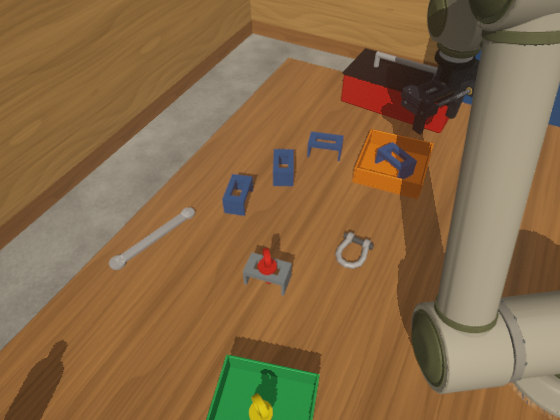

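The bracket stands flat in the orange tray at (281,257) px in the wrist view. The hook is in the green tray at (136,258) px in the top view. The red and grey parts and the shackle haven't moved, and the arm is clear.

Run:
```python
from h import *
s=snap('wrist')
c=onz(s,[[281,257]],.05)[0];print(c, c-[.443,-.358,0])
print(ctrl.close_job())
```

```text
[ 0.4313266 -0.3538875  0.05     ] [-0.0116734  0.0041125  0.05     ]
the job is handed in; nothing more can be done
None
```

I freed the yellow hook and put it in the green tray, put the blue bracket in the orange tray, and handed the job in at about 25 s of the 67 s allowed.

- **Hook:** I gripped it by its eye and turned it 58° counter-clockwise. It then lifted out with no resistance, and it stands upright, released, near the middle of the green tray.
- **Bracket:** I gripped it over its width, where the opening read 51 mm against the stated 52. It sits flat and released, about 12 mm from the orange tray's measured centre, against the 75 mm allowed.
- **Bystanders:** In the last top and side pictures, the red hook, grey bracket and shackle look exactly as at the start. I compared these by eye and did not measure them again.
- **Arm:** It ended raised and touching nothing, with the contact force near zero.

**One disagreement:** the task text says the crossbar starts 45 to 80° counter-clockwise from the slot. The pictures showed it about 58° clockwise of it (122° counter-clockwise). I followed the pictures; the bar lined up with the slot and came out freely.

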